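# Hold the belt tensioner of the vat stirrer drive back at its stop

## Robot

A 7-joint arm with a two-finger parallel gripper is mounted at the origin on the work surface. World frame = base frame: x ahead of the robot, y to its left, z up, the work surface at z = 0. Lengths are in mm, angles in rad, forces in N, time in s.
With the tool pointing down it reaches from about 425 to 1025 mm from the base axis. Payload 9.4 kg.
Tool frame: the origin (TCP) lies between the finger pads; the fingertips stand 11 mm ahead of it and the grasp point (between the pads) lies 8 mm behind it; y points along the fingers, x is the direction in which the jaws open and shut, and the axes are right-handed (so a half turn about y gives the same grasp; the last joint's range is limited). The gripper opens to 93 mm and grips with 3 to 60 N. Pads are 15 mm wide; open, the fingers measure 128 mm over their backs; the gripper's body (75 mm by 188 mm) begins 65 mm behind the grasp point.
Start: joints at [1.244, 0.599, -0.003, 1.599, 0.002, 0.943, -0.08], TCP at [179.218, -702.499, 229.618] pointing down, gripper open.
Joint ranges: [-2.57, 2.57], [-0.35, 1.97], [-1.29, 1.29], [0.11, 2.56], [-1.05, 4.19], [0.11, 1.86], [-2.63, 2.63]. Speed limits (rad/s): [2.22, 2.22, 3.01, 3.01, 3.14, 3.14, 3.14].

## Interface

Orientations are given as a unit quaternion [w, x, y, z].
In Python, from workcell import robot gives the robot as it stands.
- The arm moves only by the shell command python3 -m crank 'ROWS' [FORCE]. ROWS is JSON, a list of rows, each a list of 3 entries, a list of its own where there are three numbers: the shift along the world's x, y, z in mm, then the turn about the world's z in rad, then the opening, from -1 (shut) to 1 (fully open). In form: [[[dx, dy, dz], turn, fingers], ...]. A call has 1 to 5 rows; each row shifts and turns the pose as measured when the row begins; what a row does not reach is not made up. A row lasts 1/10 s, in which the tool goes at most 50 mm and 8.59 degrees, less where a joint would pass 70% of its speed; a pose out of reach is approached as far as the arm can. A call with a gripper value outside its range is refused whole. The fingers move at their own pace and stop on an object; FORCE is the grip in N (left out, the last holds). Time passes only in rows, so rows that do not move let the fingers close. It gives the time, the measured TCP pose, the force and the opening at its end, in the units of the state.
- robot.read_state(): the state, without advancing time (a new reading comes with each control period).
- robot.read_camera(name): name is "side" or "top"; returns a dict with "frame" (400x640x3 uint8, red, green, blue), "fx", "fy", "cx", "cy" (pixels), "R" (3x3) and "t" (3): a world point X has camera coordinates R X + t. Camera axes: x right, y down, z forward; pixel columns grow to the right and rows downward; lengths in mm; the calibration is good to about 2 mm. A picture is of the moment at which its call begins. There is no depth.
- robot.finish_job(): hands the job in, once; it reports no verdict.
The state is a dict: "clock": time; "joint_pos": joint angles; "qvel": joint speeds; "joint_efforts": joint torques, N m; "tool_pos": TCP position; "tcp_rot": TCP orientation; "ft_force": force on the tool from outside, world axes, zero at the start; "moment": the same for the moment, N m; "gripper_width": finger opening in mm.
Only numpy, scipy, OpenCV 4.12 (cv2) and the standard library are available. Lean on these libraries where they do the work, as an engineer would, in place of code of your own. Each camera call takes 0.05 s, during which the arm holds its last target.

## Task

The stirrer drive from the cheese vat stands on the bench to have a new belt slipped on. Lift its clear cover off by the handle and set it down on the table beside the drive, standing on its rim and not dropped; then swing the arm of the spring-loaded belt tensioner out, away from the pulleys, all the way to its stop, and finish while holding it there so that a colleague can fit the belt. Once you have it, do not let the arm slip and snap back, and leave the wrench, the tub and the spare bearing where they are.

Things in the scene. Friction and masses are not known exactly. Their poses are not given: they have to be found in the camera images.
- drive: stirrer drive, fixed on the bench: steel chassis 220 (x) by 330 (y) by 80 mm high; its flat top carries two toothed pulleys, no belt. Origin under its centre at table height, z up. Pulley axes, own frame: large (96 mm wide) x 40, y 100; small (50 mm wide) x 40, y -120; rims 35 to 63, shaft ends 70 mm above the top plate. The tensioner is on its -x side, facing the robot.
- cover: clear plastic cover, a loose open-bottomed box 210 (x) by 316 (y) by 78 mm high, 4 mm walls, 0.48 to 0.75 kg, its rim on the drive's top plate, over the pulleys and tensioner: raise it 75 mm or more before moving it sideways. Origin at the centre of its underside, at rim height; z up; axes as the drive's at the start. It balances under the middle of its handle.
- cover_handle (a point): middle of the cover's bar handle: a round steel bar 12 mm thick and 110 mm long along the cover's y axis, its centre line 36 mm above the cover's top (114 mm above its rim), on a 12 mm post at each end. Axes as the cover's.
- tensioner: belt tensioner (foot, spring housing 50 mm wide, arm, roller), bolted on the drive's top plate. Origin on the arm's vertical pivot axis, at the height of the top plate (80 mm above the table); z up. Slotted foot: it stands some millimetres and degrees differently each time.
- roller (a point): centre of the idler roller at the arm's free end, 90 mm from the pivot axis, 132 mm above the table: an upright black cylinder 34 mm wide, 26 mm tall (13 mm above and below this point), free to spin, standing on the flat steel arm (22 mm wide, 8 mm thick, its top 14 mm below this point). With the cover off nothing at its height is within 40 mm of its side.
- tensioner_arm (a joint): tensioner arm angle, rad: 0 at the rest stop, where the spring keeps it, the roller between the pulleys; 0.90 at the far stop, fully wound. It grows as the arm turns clockwise seen from above, carrying the roller out to the robot's side of the drive. The spring takes about 4 N at the roller at 0, 10 N at 0.90.
- wrench: a steel wrench 200 mm long lying on the table to the right of the drive; a bystander
- tub: a white lidded plastic tub, 94 mm across, 125 mm tall, on the left of the table; origin under its centre; a bystander
- bearing: a spare steel bearing ring, 62 mm across, 16 mm tall, lying to the robot's near right; origin under its centre; a bystander

How it is judged (in metres and radians):
On the way, in this order (a step that is already met when the one before it is completed fails the run):
1. the cover stands on its rim on the table, let go (height (world z) of cover below 0.008 m and angle between cover's own z axis and vertical below 0.08 rad and linear speed of cover below 0.03 m/s and contact force between the fingers and cover below 0.3 N), for 0.2 s.
2. the tensioner arm is held at its far stop (value of joint tensioner_arm above 0.84 rad and contact force between the fingers and tensioner above 2 N), for 0.3 s.
At the end, for the whole second after the job is handed in: Fingers hold the tensioner arm at its far stop (joint above 0.84 of 0.90 rad, finger force over 2 N, cover not touching it); cover still, on its rim on the table (rim below 8 mm, tilt under 0.08 rad), speed under 0.03 m/s; bystanders within 30 mm of their start (all of step 2 and contact force between cover and tensioner below 0.3 N and height (world z) of cover below 0.008 m and angle between cover's own z axis and vertical below 0.08 rad and linear speed of cover below 0.03 m/s and distance of each of wrench, tub, bearing from where it was at the start of the episode below 0.03 m); the arm keeps its last pose, push and grip.
It fails at once if the arm slips and snaps back (turns back faster than 3 rad/s) (velocity of joint tensioner_arm below -3 rad/s).
It fails at once if the cover is dropped (falls faster than 0.7 m/s near the table, not held) (linear speed of cover above 0.7 m/s and height (world z) of cover below 0.05 m and contact force between the fingers and cover below 0.3 N).
It fails at once if a bystander is disturbed (moved over 30 mm) (distance of any of wrench, tub, bearing from where it was at the start of the episode above 0.03 m).
It also fails if it takes over 59 s, if anything falls off the work surface, if the arm or the gripper's body presses on something with over 40 N, if the wrist force passes 120 N, or if a joint passes its speed limit or range.

## Working session

There is one attempt and no reset: what is moved stays moved. The work goes in short steps, Python scripts to look and compute and a shell command to move; the robot and the scene stay as the last step left them, time stands still between calls to the robot, and variables do not carry over. Pictures are saved under pics/ and viewed, and the job is handed in when it is done.

```bash
mkdir -p pics; ls; python3 - <<'E'
from workcell import robot
import cv2,pickle
s=robot.read_state(); print(s)
for n in("side","top"):
    c=robot.read_camera(n); cv2.imwrite(f"pics/{n}0.png",c["frame"][:,:,::-1]); pickle.dump(c,open(f"{n}0.pkl","wb"))
    print(n,{k:c[k] for k in c if k!="frame"}, -c["R"].T@c["t"])
E
```

```text
pics
{'clock': 0.0, 'joint_pos': array([ 1.24429823,  0.6001083 , -0.00255389,  1.60010024,  0.00181423,
        0.94291435, -0.07979032]), 'qvel': array([ 4.98887774e-05,  6.73567154e-04, -3.37303359e-04,  1.21688307e-03,
       -3.33994908e-04,  1.59507842e-03,  4.54937025e-04]), 'joint_efforts': array([ 5.16031923e-04, -7.65104628e+01,  1.49809398e+00, -2.52362359e+01,
       -5.24707104e-02,  1.68689189e-02,  1.42168674e-04]), 'tool_pos': array([ 179.09947992, -702.05416768,  228.78255076]), 'tcp_rot': array([ 0.55869991, -0.55812159,  0.43425028, -0.4333375 ]), 'ft_force': array([-0.5376714 ,  0.18340602,  0.29102111]), 'moment': array([ 0.02208171, -0.01656102, -0.0122586 ]), 'gripper_width': 92.98849106317661}
side {'fx': 459.86419599967, 'fy': 459.86419599967, 'cx': 310.46687741149975, 'cy': 202.52113921398544, 'R': array([[ 0.98475433, -0.17331928, -0.01480985],
       [-0.12128612, -0.62309067, -0.77268861],
       [ 0.12469396,  0.76270469, -0.63461246]]), 't': array([-476.52833274,  162.55986287, 1528.6310412 ])} [  298.368537   -1147.19607443  1088.63915233]
top {'fx': 507.8000860486419, 'fy': 507.8000860486419, 'cx': 317.7775135619484, 'cy': 199.43931891324317, 'R': array([[ 0.00502035, -0.99987668,  0.01488027],
       [-0.9937579 , -0.0066469 , -0.11136002],
       [ 0.11144519, -0.01422832, -0.99366872]]), 't': array([ -57.02415239,  500.91690516, 1766.78557442])} [ 301.17665414  -28.54918122 1812.23020973]
```

View images.

View pics/side0.png

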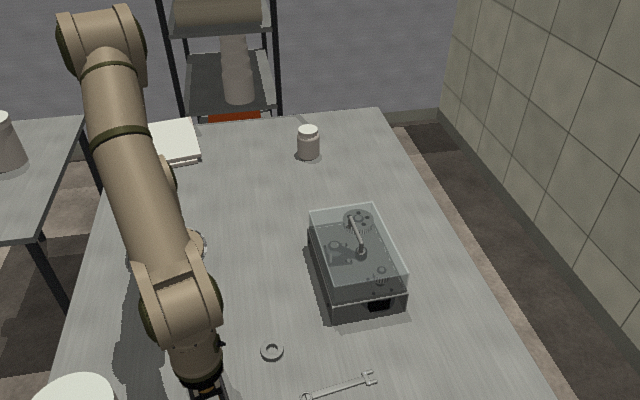

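View pics/top0.png

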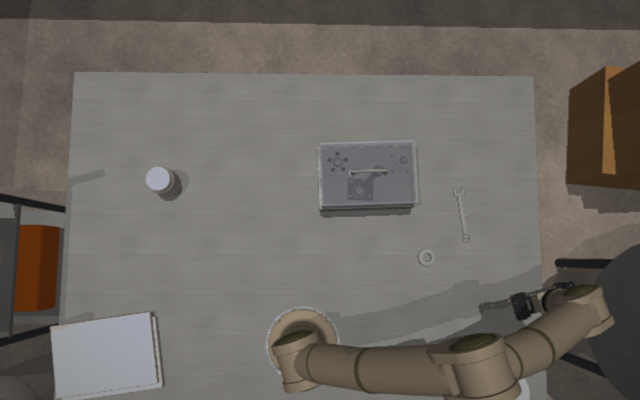

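The side view shows the drive at about (357,262) and the tub at (308,143). The top view shows the drive at about (367,175), the handle bar at about (369,172), the tub at (160,180), the wrench at (461,215) and the bearing at (426,257). I'll enlarge both views.

```bash
cat > h.py <<'E'
import numpy as np,pickle,cv2
def ray(c,u,v,z):
    C=-c["R"].T@c["t"]; d=c["R"].T@np.array([(u-c["cx"])/c["fx"],(v-c["cy"])/c["fy"],1.])
    return C+d*(z-C[2])/d[2]
def proj(c,X):
    p=c["R"]@np.array(X,float)+c["t"]; return np.array([c["cx"]+c["fx"]*p[0]/p[2],c["cy"]+c["fy"]*p[1]/p[2]])
def tri(c1,p1,c2,p2):
    A=[];b=[]
    for c,(u,v) in((c1,p1),(c2,p2)):
        C=-c["R"].T@c["t"]; d=c["R"].T@np.array([(u-c["cx"])/c["fx"],(v-c["cy"])/c["fy"],1.]); d/=np.linalg.norm(d)
        P=np.eye(3)-np.outer(d,d);A.append(P);b.append(P@C)
    return np.linalg.lstsq(np.vstack(A),np.hstack(b),rcond=None)[0]
E
python3 - <<'E'
import pickle,cv2
for n,(x0,y0,w,h) in dict(top=(308,132,120,86),side=(295,192,126,136)).items():
    f=pickle.load(open(n+"0.pkl","rb"))["frame"][y0:y0+h,x0:x0+w,::-1]
    k=6 if n=="top" else 4
    cv2.imwrite(f"pics/{n}0z.png",cv2.resize(f,None,fx=k,fy=k,interpolation=cv2.INTER_CUBIC))
E
```

```text
(no output)
```

View pics/top0z.png

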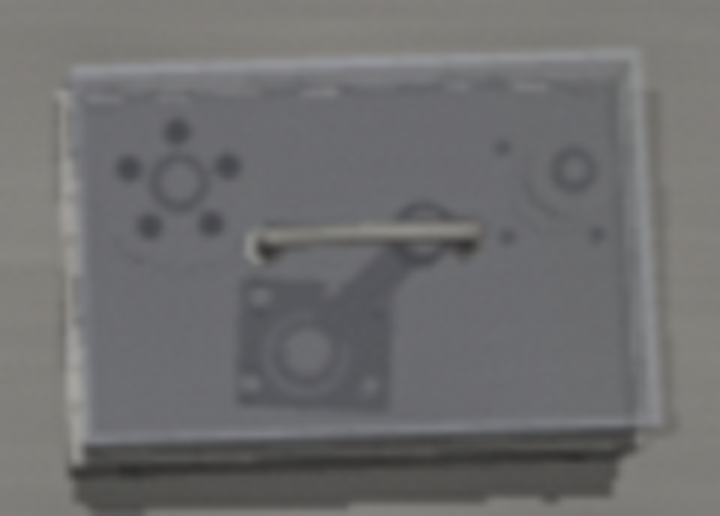

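View pics/side0z.png

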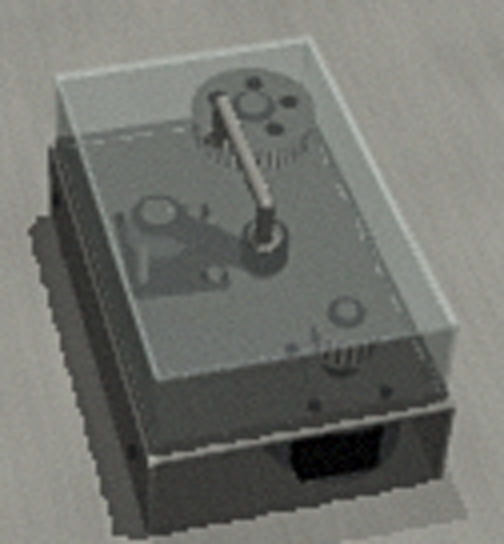

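```bash
python3 - <<'E'
from h import *
T=pickle.load(open("top0.pkl","rb"));S=pickle.load(open("side0.pkl","rb"))
t=lambda X,Y:(308+(X+.5)/6-.5,132+(Y+.5)/6-.5)
s=lambda X,Y:(295+(X+.5)/4-.5,192+(Y+.5)/4-.5)
print("handle top-view",ray(T,*t(250,240),194),ray(T,*t(481,233),194))
print("handle side",ray(S,*s(220,101),194),ray(S,*s(266,203),194))
for a,b in(((250,240),(220,101)),((481,233),(266,203))):print("tri",tri(T,t(*a),S,s(*b)))
print("cover corners top",[ray(T,*t(*p),158).round(1) for p in((72,68),(638,50),(662,428),(85,440))])
print("cover corners side",[ray(S,*s(*p),158).round(1) for p in((56,76),(310,38),(457,326),(153,381))])
print("drive corners z80",[ray(T,*t(*p),80).round(1) for p in ((70,462),(60,92))],[ray(S,*s(*p),80).round(1) for p in((150,462),(453,404),(50,145))])
print("pulleys 150",ray(T,*t(180,183),150),ray(T,*t(573,170),150),ray(S,*s(256,104),150),ray(S,*s(346,311),150))
print("roller 145",ray(T,*t(424,233),145),"pivot",ray(T,*t(308,350),130), "side roller",ray(S,*s(266,235),145),ray(S,*s(158,211),130))
print("bearing",ray(T,426,257,16),"wrench",ray(T,459,190,8),ray(T,466,240,8),"tub",ray(T,160,180,125))
print("table z0", [ray(T,*p,0).round() for p in((75,72),(534,77),(540,380))])
from scipy.spatial.transform import Rotation as R
import workcell
q=workcell.robot.read_state()["tcp_rot"];M=R.from_quat(q[[1,2,3,0]]).as_matrix();print(M.round(3))
E
```

```text
handle top-view [ 573.88400774 -152.92829961  194.        ] [ 578.64221887 -277.58863133  194.        ]
handle side [ 575.92912622 -159.69501664  194.        ] [ 581.64486286 -269.85442009  194.        ]
tri [ 576.24541657 -153.54631671  188.3352674 ]
tri [ 578.44648405 -276.67728084  200.899379  ]
cover corners top [array([675.6, -57.3, 158. ]), array([ 688.4, -371.6,  158. ]), array([ 477.4, -381.3,  158. ]), array([468.7, -65.3, 158. ])]
cover corners side [array([468.7, -66.9, 158. ]), array([675.6, -59.4, 158. ]), array([ 688.1, -372.1,  158. ]), array([ 478.5, -380.8,  158. ])]
drive corners z80 [array([464. , -58.6,  80. ]), array([679. , -51.8,  80. ])] [array([ 476.8, -385.1,   80. ]), array([ 694. , -375.3,   80. ]), array([463.5, -60.3,  80. ])]
pulleys 150 [ 612.97666552 -117.55574718  150.        ] [ 622.00575635 -335.92372784  150.        ] [ 615.96234951 -119.81017221  150.        ] [ 622.05931324 -338.51043517  150.        ]
roller 145 [ 586.80423805 -253.41228675  145.        ] pivot [ 522.82020637 -190.09790621  130.        ] side roller [ 588.77750284 -253.43203223  145.        ] [ 521.58049291 -200.267945    130.        ]
bearing [ 300.94325801 -436.95133626   16.        ] wrench [ 541.10597067 -562.39788442    8.        ] [ 361.7873807  -582.73896344    8.        ] tub [552.2641438  475.05178629 125.        ]
table z0 [array([969., 839.,   0.]), array([ 968., -856.,    0.]), array([-122., -830.,    0.])]
[[ 0.247 -0.     0.969]
 [-0.969  0.001  0.247]
 [-0.001 -1.    -0.   ]]
```

Both views agree: the cover centre is at about (577.5, -218.5), the yaw is about +0.036 rad and the handle z is 194. The corner distances match 210 x 316. The jaws need to turn +1.357 rad. I'll raise the tool and approach.

```bash
python3 -m crank '[[[25,30,30],0.1,1],[[28,34,30],0.1,1],[[28,34,20],0.1,1],[[28,34,0],0.1,1],[[28,34,0],0.1,1]]' 50
```

```text
clock: 0.6
tool_pos: [312.5, -533.9, 307.4]
tcp_rot: [-0.648, 0.65, -0.283, 0.278]
ft_force: [0.2, -0.2, -0.4]
gripper_width: 92.9
```

```bash
python3 -m crank '[[[29,34,0],0.1,1],[[29,34,0],0.1,1],[[29,34,0],0.1,1],[[29,34,0],0.1,1],[[29,34,0],0.1,1]]'; python3 -m crank '[[[29,34,0],0.1,1],[[29,34,0],0.1,1],[[29,34,0],0.1,1],[[20,24,0],0.06,1],[[5,6,0],0,1]]'
```

```text
clock: 1.1
tool_pos: [461.3, -356.0, 307.6]
tcp_rot: [-0.698, 0.701, -0.106, 0.101]
ft_force: [-0.0, -1.1, -1.0]
gripper_width: 93.0
clock: 1.6
tool_pos: [579.1, -212.2, 306.8]
tcp_rot: [-0.705, 0.708, 0.03, -0.034]
ft_force: [-0.6, -0.7, -0.2]
gripper_width: 93.3
```

```bash
python3 -m crank '[[[-1,-5,-20],-0.05,1],[[0,0,-30],0,1],[[0,0,-20],0,1],[[0,0,0],0,1]]'; python3 - <<'E'
from workcell import robot
import cv2
for n in("side","top"):
    f=robot.read_camera(n)["frame"][:,:,::-1]
    f=f[150:330,260:440] if n=="side" else f[110:240,290:470]
    cv2.imwrite(f"pics/{n}1.png",cv2.resize(f,None,fx=3,fy=3,interpolation=cv2.INTER_CUBIC))
E
```

```text
clock: 2.0
tool_pos: [577.7, -217.5, 234.4]
tcp_rot: [-0.706, 0.708, 0.01, -0.015]
ft_force: [-0.2, -0.7, 0.2]
gripper_width: 93.1
```

View pics/side1.png

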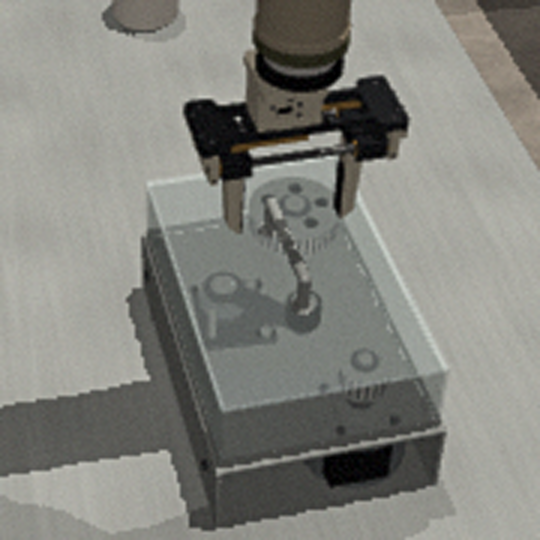

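View pics/top1.png

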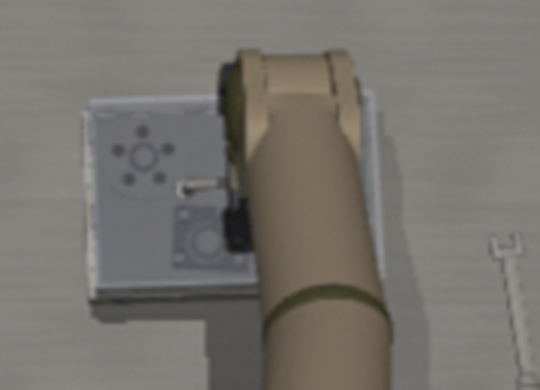

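The two fingers straddle the handle bar, at about (232,215) and (347,200) in the side crop, with the bar between them at about (288,240). I'll descend to z=186 and close.

```bash
python3 -m crank '[[[0,0,-25],0,1],[[0,0,-17],0,1],[[0,0,-6],0,1],[[0,0,0],0,1]]' 50; python3 -m crank '[[[0,0,0],0,-0.6],[[0,0,0],0,-1],[[0,0,0],0,-1],[[0,0,0],0,-1],[[0,0,0],0,-1]]' 50;python3 -m crank '[[[0,0,0],0,-1],[[0,0,0],0,-1],[[0,0,0],0,-1]]' 50
```

```text
clock: 2.5
tool_pos: [581.3, -220.0, 193.5]
tcp_rot: [-0.704, 0.71, 0.013, -0.01]
ft_force: [-0.4, 0.3, 0.9]
gripper_width: 93.1
clock: 3.0
tool_pos: [583.0, -220.8, 197.7]
tcp_rot: [-0.703, 0.711, 0.014, -0.008]
ft_force: [0.0, -0.4, -0.1]
gripper_width: 57.4
clock: 3.3
tool_pos: [583.0, -220.7, 197.9]
tcp_rot: [-0.703, 0.711, 0.015, -0.008]
ft_force: [0.0, -0.1, 1.1]
gripper_width: 33.7
```

```bash
python3 -m crank '[[[-5,2,-8],0,-0.2],[[0,0,-3],0,-0.2],[[0,0,0],0,-0.2]]'; python3 -c "
from workcell import robot
s=robot.read_state();print(s['tool_pos'],s['qvel'].round(3),s['tcp_rot'])"
```

```text
clock: 3.6
tool_pos: [577.2, -218.5, 185.6]
tcp_rot: [-0.703, 0.711, 0.014, -0.008]
ft_force: [-1.4, -0.6, 0.8]
gripper_width: 37.4
[ 577.23242083 -218.46842116  185.56520787] [ 0.001 -0.    -0.001  0.016  0.    -0.003 -0.001] [-0.70330517  0.71069856  0.01433614 -0.00799209]
```

```bash
python3 -m crank '[[[0,0,0],0,-1],[[0,0,0],0,-1],[[0,0,0],0,-1],[[0,0,0],0,-1],[[0,0,0],0,-1]]' 50
```

```text
clock: 4.1
tool_pos: [577.6, -218.4, 185.4]
tcp_rot: [-0.703, 0.711, 0.015, -0.008]
ft_force: [0.0, 0.6, -1.2]
gripper_width: 10.3
```

```bash
python3 -m crank '[[[0,0,0],0,-1],[[0,0,3],0,-1],[[0,0,6],0,-1],[[0,0,8],0,-1],[[0,0,2],0,-1]]' 50; python3 - <<'E'
from workcell import robot
import cv2
for n in("side",):
    f=robot.read_camera(n)["frame"][:,:,::-1]
    f=f[150:330,260:440]
    cv2.imwrite(f"pics/{n}2.png",cv2.resize(f,None,fx=3,fy=3,interpolation=cv2.INTER_CUBIC))
E
```

```text
clock: 4.6
tool_pos: [575.9, -218.2, 204.3]
tcp_rot: [-0.704, 0.71, 0.013, -0.009]
ft_force: [0.4, 0.7, -4.6]
gripper_width: 10.7
```

View pics/side2.png

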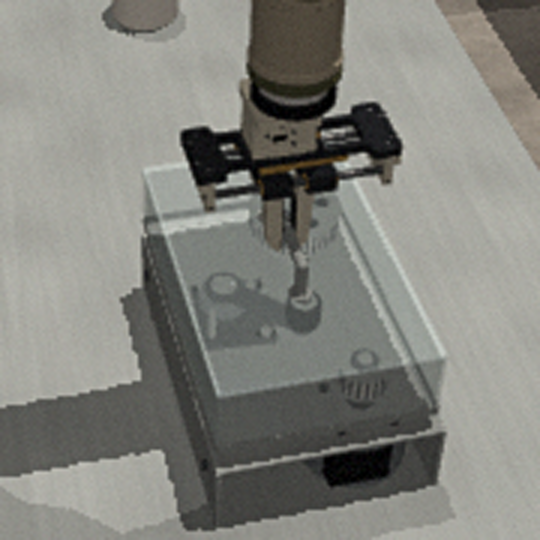

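The cover rim (front edge at about (330,440) in the crop) has risen clear of the drive and stays level, and the wrist reads about -4.6 N. I'll keep lifting.

```bash
python3 -m crank '[[[0,0,15],0,-1],[[0,0,22],0,-1],[[0,0,25],0,-1],[[0,0,22],0,-1],[[0,0,15],0,-1]]';python3 -m crank '[[[0,0,5],0,-1],[[0,0,0],0,-1],[[0,0,0],0,-1]]'; python3 - <<'E'
from workcell import robot
import cv2
for n in("side",):
    f=robot.read_camera(n)["frame"][:,:,::-1]
    f=f[100:330,230:460]
    cv2.imwrite(f"pics/{n}3.png",cv2.resize(f,None,fx=2.5,fy=2.5,interpolation=cv2.INTER_CUBIC))
E
```

```text
clock: 5.15
tool_pos: [573.2, -217.7, 304.2]
tcp_rot: [-0.704, 0.71, 0.011, -0.012]
ft_force: [0.6, -0.3, -5.1]
gripper_width: 10.7
clock: 5.45
tool_pos: [573.3, -217.8, 310.7]
tcp_rot: [-0.704, 0.71, 0.012, -0.011]
ft_force: [-0.1, -0.5, -4.9]
gripper_width: 10.6
```

View pics/side3.png

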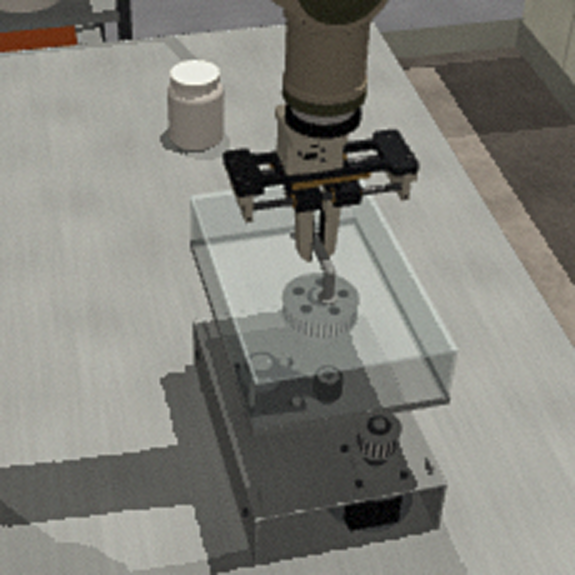

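The cover hangs level, about 125 mm up and clear of the pulleys. I'll move it left.

```bash
python3 -m crank '[[[0,10,0],0,-1],[[0,20,0],0,-1],[[0,28,0],0,-1],[[0,30,0],0,-1],[[0,30,0],0,-1]]';python3 -m crank '[[[0,30,0],0,-1],[[0,30,0],0,-1],[[0,30,0],0,-1],[[0,30,0],0,-1],[[0,30,0],0,-1]]'; python3 -m crank '[[[0,30,0],0,-1],[[0,30,0],0,-1],[[0,25,0],0,-1],[[0,15,0],0,-1],[[0,6,0],0,-1]]'
```

```text
clock: 6.0
tool_pos: [570.6, -98.7, 305.6]
tcp_rot: [-0.704, 0.71, 0.006, -0.011]
ft_force: [-0.2, -1.3, -3.8]
gripper_width: 10.6
clock: 6.5
tool_pos: [567.2, 61.4, 302.2]
tcp_rot: [-0.705, 0.709, 0.005, -0.014]
ft_force: [-0.5, 0.3, -4.4]
gripper_width: 10.4
clock: 7.0
tool_pos: [562.8, 179.3, 299.1]
tcp_rot: [-0.706, 0.708, 0.006, -0.018]
ft_force: [0.2, -1.3, -4.2]
gripper_width: 10.6
```

```bash
python3 - <<'E'
from workcell import robot
import cv2
s=robot.read_state();print(s["tool_pos"],s["joint_pos"])
f=robot.read_camera("side")["frame"][:,:,::-1]
cv2.imwrite("pics/side4.png",f)
E
```

```text
[562.82564226 179.25571355 299.13335343] [-0.02896171  0.4161429  -0.52816375  1.80066715  0.23762348  1.00617444
 -0.61629635]
```

View pics/side4.png

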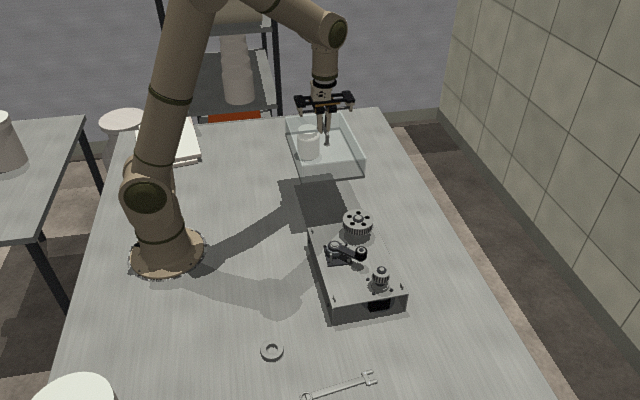

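The cover hangs level over free table at y≈179, between the drive and the tub. The rim should touch down at TCP z≈105.

```bash
python3 -m crank '[[[0,0,-12],0,-1],[[0,0,-20],0,-1],[[0,0,-24],0,-1],[[0,0,-24],0,-1],[[0,0,-24],0,-1]]';python3 -m crank '[[[0,0,-24],0,-1],[[0,0,-20],0,-1],[[0,0,-14],0,-1],[[0,0,-5],0,-1],[[0,0,0],0,-1]]'
```

```text
clock: 7.55
tool_pos: [564.8, 172.5, 191.5]
tcp_rot: [-0.705, 0.709, 0.005, -0.014]
ft_force: [1.2, -1.2, -4.4]
gripper_width: 10.6
clock: 8.05
tool_pos: [562.9, 161.5, 118.9]
tcp_rot: [-0.703, 0.711, -0.001, -0.013]
ft_force: [0.1, -0.0, -4.0]
gripper_width: 10.6
```

```bash
python3 -m crank '[[[0,0,-4],0,-1],[[0,0,-3],0,-1],[[0,0,-2],0,-1],[[0,0,-2],0,-1],[[0,0,0],0,-1]]'
```

```text
clock: 8.55
tool_pos: [564.4, 160.7, 109.1]
tcp_rot: [-0.703, 0.711, -0.001, -0.011]
ft_force: [0.6, -0.2, -4.6]
gripper_width: 10.3
```

```bash
python3 -m crank '[[[0,0,-2],0,-1],[[0,0,-1],0,-1],[[0,0,0],0,-1]]'; python3 -m crank '[[[0,0,-1],0,-1],[[0,0,-1],0,-1],[[0,0,0],0,-1]]'; python3 - <<'E'
from workcell import robot
import cv2
f=robot.read_camera("side")["frame"][60:260,230:430,::-1]
cv2.imwrite("pics/side5.png",cv2.resize(f,None,fx=2.8,fy=2.8,interpolation=cv2.INTER_CUBIC))
E
```

```text
clock: 8.85
tool_pos: [564.6, 161.0, 106.5]
tcp_rot: [-0.703, 0.711, -0.0, -0.011]
ft_force: [-0.5, -0.0, -4.0]
gripper_width: 10.4
clock: 9.15
tool_pos: [564.5, 161.2, 105.5]
tcp_rot: [-0.703, 0.711, 0.0, -0.011]
ft_force: [0.1, 0.0, -3.3]
gripper_width: 10.7
```

View pics/side5.png

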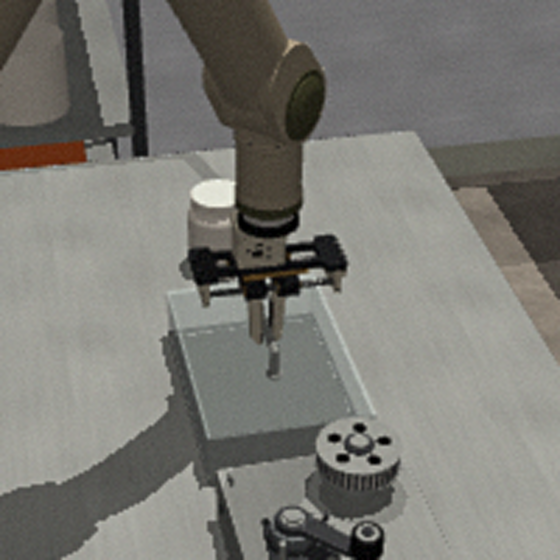

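The cover is at the table beside the drive with its rim touching. Some weight is already off the wrist, so I'll settle it a little further.

```bash
python3 -m crank '[[[0,0,-1],0,-1],[[0,0,-1],0,-1]]'; python3 -m crank '[[[0,0,-1],0,-1],[[0,0,-1],0,-1]]'
```

```text
clock: 9.4
tool_pos: [564.5, 161.2, 105.3]
tcp_rot: [-0.703, 0.711, 0.0, -0.011]
ft_force: [-4.8, -1.6, 12.6]
gripper_width: 10.5
clock: 9.6
tool_pos: [564.5, 161.2, 105.3]
tcp_rot: [-0.702, 0.712, 0.001, -0.01]
ft_force: [-4.1, -1.4, 10.8]
gripper_width: 10.7
```

On the table: the wrist now pushes back and z is unchanged. I'll open slowly and then retreat.

```bash
python3 -m crank '[[[0,0,0],0,-0.7],[[0,0,0],0,-0.4],[[0,0,0],0,0.0],[[0,0,0],0,0.3],[[0,0,0],0,0.3]]' 20; python3 -m crank '[[[0,0,0],0,0.3],[[0,0,0],0,0.3],[[0,0,0],0,0.3]]'
```

```text
clock: 10.1
tool_pos: [566.1, 162.0, 106.0]
tcp_rot: [-0.703, 0.711, 0.002, -0.009]
ft_force: [1.0, 0.5, 0.1]
gripper_width: 41.2
clock: 10.4
tool_pos: [566.1, 162.0, 105.7]
tcp_rot: [-0.703, 0.711, 0.002, -0.009]
ft_force: [0.4, 0.1, 1.1]
gripper_width: 59.6
```

```bash
python3 -m crank '[[[0,0,15],0,0.3],[[0,0,30],0,0.3],[[0,0,40],0,0.3],[[0,0,40],0,0.3],[[0,0,30],0,0.3]]'; python3 -m crank '[[[0,-40,0],0.1,0.3],[[0,-40,0],0.1,0.3],[[0,-40,0],0.1,0.3],[[0,-20,0],0.1,0.3],[[0,0,0],0,0.3]]'
cat > look.py <<'E'
import sys,cv2,pickle
from workcell import robot
k=sys.argv[1]
for n in("side","top"):
    c=robot.read_camera(n); pickle.dump(c,open(f"{n}{k}.pkl","wb")); cv2.imwrite(f"pics/{n}{k}.png",c["frame"][:,:,::-1])
E
python3 look.py 6
```

```text
clock: 10.9
tool_pos: [562.6, 161.5, 265.6]
tcp_rot: [-0.702, 0.712, -0.0, -0.013]
ft_force: [0.7, 0.1, -1.0]
gripper_width: 60.4
clock: 11.4
tool_pos: [563.5, 20.4, 278.0]
tcp_rot: [-0.685, 0.695, 0.152, -0.154]
ft_force: [0.0, -0.3, -0.2]
gripper_width: 60.4
```

View pics/side6.png

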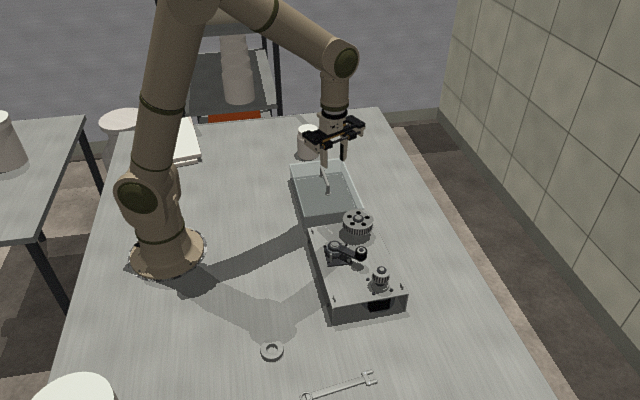

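View pics/top6.png

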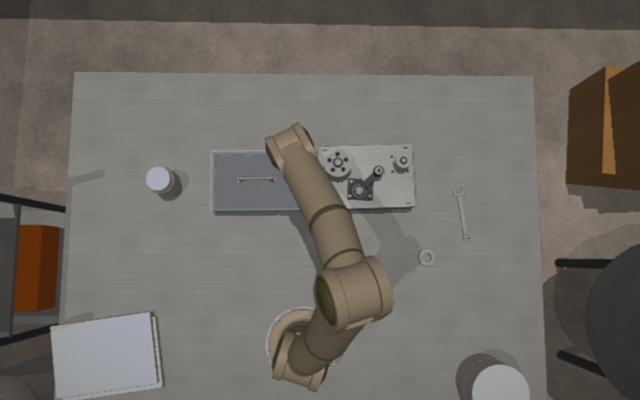

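The cover stands at about (255,180) in the top view, left of the drive, and is flat in the side view at about (322,190). The bystanders haven't moved. The tensioner is now in the open, with the pivot at about (360,189) and the roller at about (378,171) in the top view. I'll measure it.

```bash
python3 - <<'E'
import pickle,cv2
for n,(x0,y0,w,h) in dict(top=(335,145,80,70),side=(310,205,100,110)).items():
    f=pickle.load(open(n+"6.pkl","rb"))["frame"][y0:y0+h,x0:x0+w,::-1]
    k=8 if n=="top" else 5
    cv2.imwrite(f"pics/{n}6z.png",cv2.resize(f,None,fx=k,fy=k,interpolation=cv2.INTER_CUBIC))
E
```

```text
(no output)
```

View pics/top6z.png

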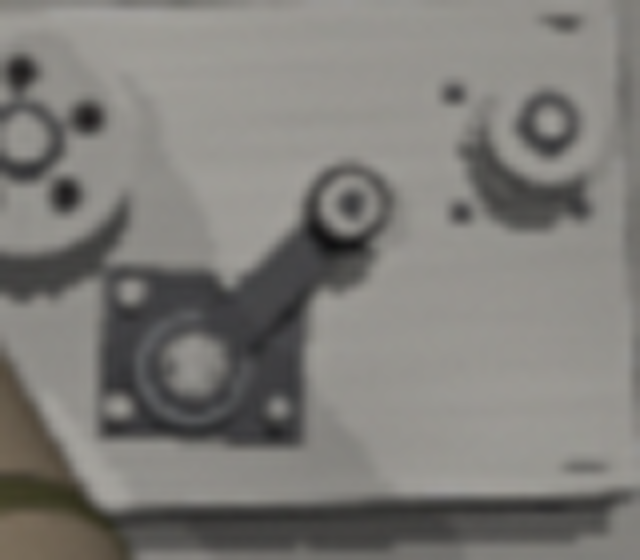

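View pics/side6z.png

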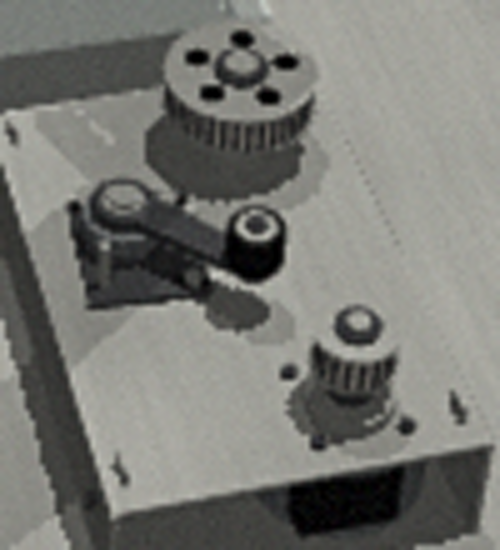

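```bash
python3 - <<'E'
from h import *
T=pickle.load(open("top6.pkl","rb"));S=pickle.load(open("side6.pkl","rb"))
t=lambda X,Y:(335+(X+.5)/8-.5,145+(Y+.5)/8-.5)
s=lambda X,Y:(310+(X+.5)/5-.5,205+(Y+.5)/5-.5)
rt,rs,pt,ps=t(350,203),s(257,224),t(194,364),s(122,195)
print("roller tri",tri(T,rt,S,rs),ray(T,*rt,145),ray(S,*rs,145))
P=tri(T,pt,S,ps);print("pivot",P,ray(T,*pt,P[2]))
d=ray(T,*rt,145)-P;print(np.hypot(*d[:2]),np.arctan2(d[1],d[0]))
# cover rim check top corners z=78
for p in ((291,167),(319,162),(359,204),(306,218)):print(ray(S,*p,78).round())
for p in ((210,151),(213,212)):print(ray(T,*p,78).round())
E
```

```text
roller tri [ 588.02002459 -253.16253628  148.75939353] [ 588.42279518 -253.63428317  145.        ] [ 589.43064007 -249.5735095   145.        ]
pivot [ 523.33454591 -190.40107826  123.31751365] [ 523.20436259 -190.38739632  123.31751365]
90.74645114747818 -0.7709429410256589
[461. 293.  78.]
[572. 305.  78.]
[660.  28.  78.]
[468. -10.  78.]
[662. 321.  78.]
[450. 304.  78.]
```

Distance from pivot to roller is 90.7 mm (expected 90) and the heights agree. I'm taking the pivot at (523,-190), the roller at (588.5,-252.5) and the arm direction as -0.77 rad. At the far stop the direction is -1.67 rad and the roller is at about (514,-280). I'll bring the jaw axis to +0.80 rad, along the tangent, and come over the roller.

```bash
python3 -m crank '[[[3,-30,0],0.08,0.3],[[3,-40,0],0.08,0.3],[[3,-40,0],0.08,0.3],[[3,-40,0],0.08,0.3],[[3,-40,0],0.05,0.3]]'; python3 -m crank '[[[3,-40,0],0,0.3],[[3,-25,0],0,0.3],[[1,-10,0],0,0.3],[[0,0,0],0,0.3]]'; python3 -c "
from workcell import robot;from h import *
q=robot.read_state()['tcp_rot'];print(2*np.arctan2(q[2]/q[0],-1)if 0 else 2*np.arctan(-q[2]/q[0]))"
```

```text
clock: 12.0
tool_pos: [580.7, -152.9, 281.7]
tcp_rot: [-0.644, 0.649, 0.288, -0.283]
ft_force: [-0.5, 0.2, -0.5]
gripper_width: 60.7
clock: 12.4
tool_pos: [590.2, -228.6, 282.1]
tcp_rot: [-0.646, 0.649, 0.287, -0.281]
ft_force: [0.6, -0.5, -0.0]
gripper_width: 60.2
0.8365261373223695
```

```bash
python3 -m crank '[[[0,-14,-15],-0.03,0.3],[[0,-8,-30],0,0.3],[[-1,-1,-35],0,0.3],[[0,0,-20],0,0.3],[[0,0,0],0,0.3]]'; python3 look.py 7; python3 - <<'E'
import pickle,cv2
f=pickle.load(open("side7.pkl","rb"))["frame"][150:320,280:450,::-1]
cv2.imwrite("pics/side7z.png",cv2.resize(f,None,fx=3.3,fy=3.3,interpolation=cv2.INTER_CUBIC))
E
```

```text
clock: 12.9
tool_pos: [590.6, -243.7, 177.5]
tcp_rot: [-0.65, 0.653, 0.279, -0.271]
ft_force: [0.8, 0.1, 0.4]
gripper_width: 60.2
```

View pics/side7z.png

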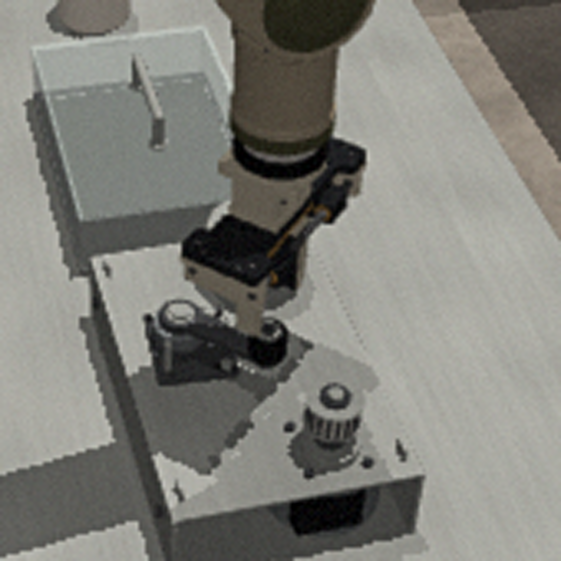

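The near finger, at about (255,310) in the crop, hangs above the roller's left side at (268,345). The tool needs about 9 mm more in -y before it descends.

```bash
python3 -m crank '[[[-2,-9,0],0,0.3],[[0,0,0],0,0.3]]'; python3 -m crank '[[[0,0,-10],0,0.3],[[0,0,0],0,0.3]]'
```

```text
clock: 13.2
tool_pos: [591.2, -252.9, 182.5]
tcp_rot: [-0.648, 0.655, 0.281, -0.269]
ft_force: [-0.1, -0.2, -0.3]
gripper_width: 60.3
clock: 13.4
tool_pos: [591.9, -253.6, 173.6]
tcp_rot: [-0.648, 0.656, 0.281, -0.268]
ft_force: [-0.1, 0.4, -0.1]
gripper_width: 60.7
```

```bash
python3 -m crank '[[[-3,1,-10],0,0.3],[[0,0,-8],0,0.3],[[0,0,-6],0,0.3],[[0,0,0],0,0.3]]'
```

```text
clock: 13.8
tool_pos: [588.3, -252.4, 147.5]
tcp_rot: [-0.648, 0.656, 0.281, -0.268]
ft_force: [0.2, 0.4, -0.6]
gripper_width: 60.6
```

```bash
python3 -m crank '[[[0,0,-6],0,0.3],[[0,0,-4],0,0.3],[[0,0,-2],0,0.3],[[0,0,0],0,0.3]]'; python3 look.py 8; python3 - <<'E'
import pickle,cv2
f=pickle.load(open("side8.pkl","rb"))["frame"][170:320,290:440,::-1]
cv2.imwrite("pics/side8z.png",cv2.resize(f,None,fx=3.8,fy=3.8,interpolation=cv2.INTER_CUBIC))
E
```

```text
clock: 14.2
tool_pos: [588.5, -252.1, 134.2]
tcp_rot: [-0.648, 0.655, 0.281, -0.268]
ft_force: [0.1, -0.2, 0.4]
gripper_width: 60.3
```

View pics/side8z.png

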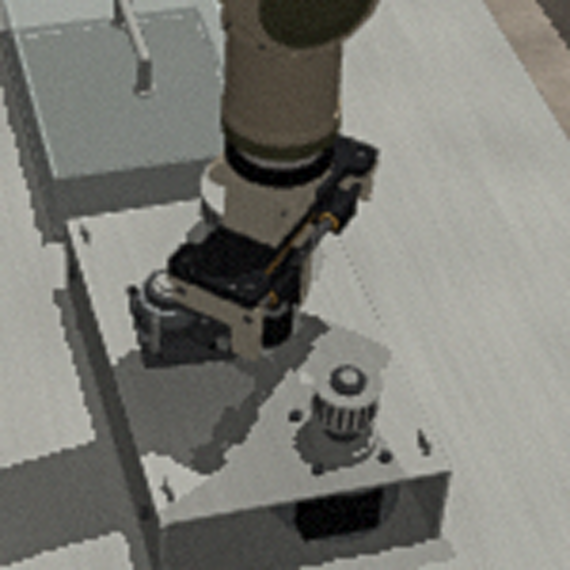

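The roller, at about (278,325) in the crop, sits between the fingers, with the near finger at (245,335). I'll close on it.

```bash
python3 -m crank '[[[0,0,0],0,-1],[[0,0,0],0,-1],[[0,0,0],0,-1],[[0,0,0],0,-1],[[0,0,0],0,-1]]' 45; python3 -m crank '[[[0,0,0],0,-1],[[0,0,0],0,-1]]' 45
```

```text
clock: 14.8
tool_pos: [589.8, -251.6, 135.3]
tcp_rot: [-0.647, 0.656, 0.282, -0.267]
ft_force: [1.4, 1.2, -2.4]
gripper_width: 33.1
clock: 15.0
tool_pos: [589.8, -251.6, 135.3]
tcp_rot: [-0.647, 0.656, 0.282, -0.267]
ft_force: [0.9, 1.0, -1.4]
gripper_width: 33.4
```

```bash
python3 -m crank '[[[-4,-4,0],-0.05,-1],[[-7,-6,0],-0.1,-1],[[-7,-6,0],-0.1,-1],[[-7,-5,0],-0.1,-1]]' 45; python3 -c "
from workcell import robot;import math
p=robot.read_state()['tool_pos'];x,y=p[0]-523.3,p[1]+190.4;print(math.hypot(x,y),math.atan2(y,x))"
```

```text
clock: 15.4
tool_pos: [568.1, -268.2, 135.3]
tcp_rot: [-0.686, 0.694, 0.164, -0.146]
ft_force: [4.8, 5.6, -4.4]
gripper_width: 33.7
89.77516716011827 -1.0476838854791801
```

```bash
python3 -m crank '[[[-8,-4,0],-0.06,-1],[[-8,-4,0],-0.08,-1],[[-9,-3,0],-0.08,-1],[[-9,-2,0],-0.08,-1]]' 45; python3 -c "
from workcell import robot;import math
p=robot.read_state()['tool_pos'];x,y=p[0]-523.3,p[1]+190.4;print(math.hypot(x,y),math.atan2(y,x))"
```

```text
clock: 15.8
tool_pos: [539.5, -278.0, 135.4]
tcp_rot: [-0.701, 0.71, 0.06, -0.034]
ft_force: [8.2, -0.3, -8.7]
gripper_width: 33.4
89.03913315738626 -1.3879403810883935
```

```bash
python3 -m crank '[[[-8,-1,0],-0.07,-1],[[-8,0,0],-0.07,-1],[[-6,0,0],-0.04,-1]]' 45; python3 -c "
from workcell import robot;import math
p=robot.read_state()['tool_pos'];x,y=p[0]-523.3,p[1]+190.4;print(math.hypot(x,y),math.atan2(y,x))"
```

```text
clock: 16.1
tool_pos: [522.3, -279.2, 135.5]
tcp_rot: [-0.7, 0.713, -0.004, 0.035]
ft_force: [8.8, -0.9, -10.2]
gripper_width: 33.0
88.79936946767826 -1.581915751647326
```

```bash
python3 -m crank '[[[-5,0,0],-0.03,-1],[[-4,0,0],0,-1]]' 45;  python3 -m crank '[[[-4,0,0],0,-1]]' 45
```

```text
clock: 16.3
tool_pos: [516.9, -279.0, 135.4]
tcp_rot: [-0.7, 0.713, -0.013, 0.048]
ft_force: [10.7, -1.4, -9.2]
gripper_width: 33.2
clock: 16.4
tool_pos: [514.8, -278.8, 135.4]
tcp_rot: [-0.7, 0.713, -0.011, 0.049]
ft_force: [10.3, -0.8, -9.2]
gripper_width: 33.5
```

```bash
python3 -m crank '[[[-4,0,0],0,-1]]' 45;  python3 -m crank '[[[-4,0,0],0,-1]]' 45; python3 -m crank '[[[-4,0,0],0,-1]]' 45
```

```text
clock: 16.5
tool_pos: [514.1, -278.7, 135.6]
tcp_rot: [-0.7, 0.712, -0.009, 0.051]
ft_force: [17.0, -2.5, -15.8]
gripper_width: 33.4
clock: 16.6
tool_pos: [514.1, -278.7, 135.7]
tcp_rot: [-0.7, 0.712, -0.006, 0.053]
ft_force: [16.4, -2.4, -12.5]
gripper_width: 33.4
clock: 16.7
tool_pos: [514.1, -278.7, 135.9]
tcp_rot: [-0.7, 0.712, -0.003, 0.055]
ft_force: [16.3, -1.4, -16.1]
gripper_width: 33.2
```

The tool has stopped at x=514.1 while the force rose from 10 to 17 N. The arm direction is -1.674 rad, or 0.90 rad from rest, so it is at the far stop. I'll hold with a slight push and check by camera.

```bash
python3 -m crank '[[[-3,0,0],0,-1],[[-3,0,0],0,-1],[[-3,0,0],0,-1]]' 45; python3 look.py 9; python3 - <<'E'
import pickle,cv2
from workcell import robot
s=robot.read_state();print(s["clock"],s["tool_pos"],s["ft_force"],s["gripper_width"])
f=pickle.load(open("side9.pkl","rb"))["frame"][120:320,260:460,::-1]
cv2.imwrite("pics/side9z.png",cv2.resize(f,None,fx=2.8,fy=2.8,interpolation=cv2.INTER_CUBIC))
E
```

```text
clock: 17.0
tool_pos: [514.1, -278.7, 135.8]
tcp_rot: [-0.7, 0.712, 0.004, 0.059]
ft_force: [13.6, -1.6, -6.3]
gripper_width: 33.4
17.1 [ 514.21989396 -278.73517478  136.06235903] [12.98898845 -0.29642285 -9.32915555] 33.41669992000073
```

View pics/side9z.png

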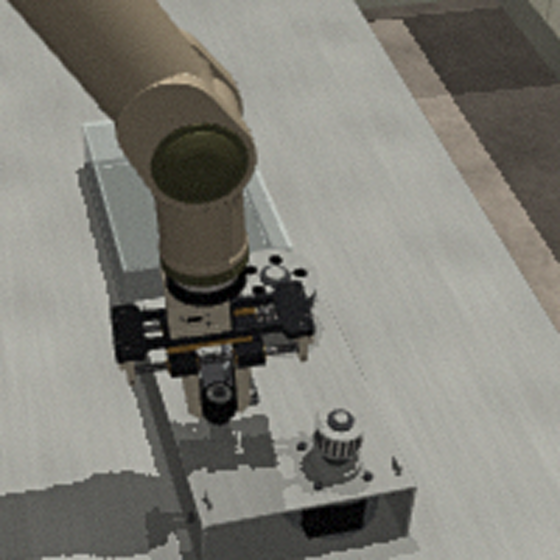

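View pics/top9.png

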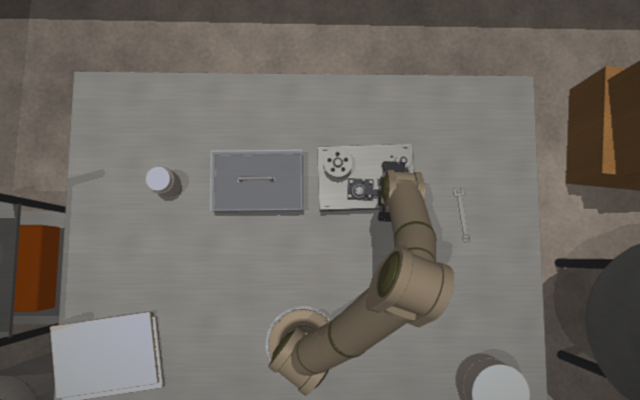

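The roller is pinched between the fingers at the far stop, at about (218,400) in the crop. The cover stands flat and clear of the drive at (256,180) in the top view. The wrench, tub and bearing are where they started. I'm handing it in.

```bash
python3 -c "
from workcell import robot
print(robot.finish_job()); s=robot.read_state();print(s['clock'],s['tool_pos'],s['ft_force'],s['gripper_width'])"
```

```text
the job is handed in; nothing more can be done
None
the job is handed in; nothing more can be done
```

I lifted the cover off by its handle and set it on its rim on the table to the left of the drive. I then gripped the tensioner's roller, swung the arm to its far stop, and handed the job in at 17.1 s while holding it there. No verdict was reported.

**Tensioner:** the roller's angle worked out at about 0.90 rad from rest. The tool stopped moving at x = 514 mm as the force rose from about 10 to 17 N. At hand-in the roller was still pinched (33 mm opening, 45 N grip), with about 13 N sideways at the wrist.

**Cover and bystanders:** the last pictures show the cover flat on the table and clear of the drive and tensioner. The wrench and tub look unmoved. The arm comes close to the bearing in the last top view, so I last saw it clearly at about 11 s, where it started. I judged these by eye and did not measure them again.

**Checks that were off:**
- The tool drifted a few mm after some moves. I had to re-centre it before each grasp, and the cover came down about 18 mm nearer the drive than planned, with no contact.
- While holding the arm, the wrist also read 6 to 16 N downward, and the tool tilted a few degrees. I did not correct either.

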